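# Index the alignment jig's collar and pin it

### The arm

A 7-joint arm with a two-finger parallel gripper is mounted at the origin on the work surface. World frame = base frame: x ahead of the robot, y to its left, z up, the work surface at z = 0. Lengths are in mm, angles in rad, forces in N, time in s.
With the tool pointing down it reaches from about 425 to 950 mm from the base axis. Payload 4.7 kg.
Tool frame: the origin (TCP) lies at the very end of the fingers, on their centre line; the grasp point (between the pads) lies 19 mm behind it; z points along the fingers, y is the direction in which the jaws open and shut (so a half turn about z gives the same grasp; the last joint's range is limited). The gripper opens to 85 mm and grips with 20 to 120 N. Pads are 22 mm wide; open, the fingers measure 114 mm over their backs; the gripper's body (76 mm by 85 mm) begins 54 mm behind the grasp point. The pads swing forward as they close: fully open they stand 13 mm farther back than shut.
Start: joints at [-1.268, 0.469, -0.049, 1.532, 0.024, 1.141, -0.082], TCP at [219.838, 638.219, 196.135] pointing down, gripper open.
Joint ranges: [-2.59, 2.59], [-0.33, 1.99], [-1.39, 1.29], [0.1, 2.45], [-1.04, 4.18], [0.21, 1.99], [-2.66, 2.66]. Speed limits (rad/s): [2.57, 2.57, 3.14, 3.14, 3.14, 3.14, 3.14].

### API

Orientations are given as a unit quaternion [x, y, z, w].
In Python, from station import monitor, optics, workorder gives the robot as it stands. The module is installed in compiled form; this text tells all that it offers.
- The arm moves only by the shell command python3 -m crank 'ROWS' [FORCE]. ROWS is JSON, a list of rows, each an object with "hand": the opening, from 0 (shut) to 1 (fully open); "delta_pos": the shift along the world's x, y, z in mm, a list of three; "turn": the turn, a rotation vector about the world's x, y, z in degrees, a list of three. In form: [{"hand": hand, "delta_pos": [dx, dy, dz], "turn": [rx, ry, rz]}, ...]. A call has 1 to 8 rows; each row shifts and turns the commanded pose from where the row before left it; what a row does not reach is not made up. A row lasts 1/12 s, in which the tool goes at most 41.7 mm and 7.16 degrees, less where a joint would pass 70% of its speed; a pose out of reach is approached as far as the arm can. A call with a gripper value outside its range is refused whole. The fingers move at their own pace and stop on an object; FORCE is the grip in N (left out, the last holds). Time passes only in rows, so rows that do not move let the fingers close. It gives the time, the measured TCP pose, the force and the opening at its end, in the units of the state.
- monitor.get_obs(): the state, without advancing time (a new reading comes with each control period).
- optics.camera(name): name is "side" or "top"; returns the picture (400x640x3 uint8, red, green, blue); there is no depth.
- optics.calibration(name): a dict with "camera_matrix" (3x3 intrinsics, pixels), "rvec" (rotation vector, rad) and "tvec" (3), from world to camera coordinates, as OpenCV has them. Camera axes: x right, y down, z forward; pixel columns grow to the right and rows downward; lengths in mm; the calibration is good to about 2 mm. A picture is of the moment at which its call begins. calibration takes no time and is no camera call.
- workorder.sign_off(): hands the job in, once; it reports no verdict.
The state is a dict: "time_s": time; "joints": joint angles; "dq": joint speeds; "joint_efforts": joint torques, N m; "position": TCP position; "ee_rot": TCP orientation; "ft_force": force on the tool from outside, world axes, zero at the start; "moment": the same for the moment, N m; "width": finger opening in mm.
Only numpy, scipy, OpenCV 4.12 (cv2) and the standard library are available. Lean on these libraries where they do the work, as an engineer would, in place of code of your own. Each camera call takes 0.05 s, during which the arm holds its last target.

### The job

Lock the rotary collar of the screen-alignment jig: take the orange-handled index pin from its blue holder, put its nose down the hole in the aluminium collar, and, pressing only lightly, wind the collar round anticlockwise (seen from above) with the pin until it finds the hidden hole in the sprung disc beneath and drops fully home. Let go of the pin, leaving it upright with its handle resting on the collar, and leave the bottle, the jar and the screwdriver alone.

Things in the scene. Friction and masses are not known exactly. Their poses are not given: they have to be found in the camera images.
- housing: Fixed white jig housing: 150 mm square, 4 mm base plate with a round wall 140 mm across, 46 mm high. Origin: centre of the underside, on the collar's vertical axis; +x points to the red mark on the rim. In it turns the aluminium collar, 112 mm across, 24 mm thick, flat top 50 mm above the table, with a rim (86 mm inside diameter) 2 mm higher and a 3 mm high, 18 mm wide centre boss.
- collar (a joint): Angle of the aluminium collar in the housing (rad): 0 with its hole towards the red mark, growing anticlockwise seen from above; starts between -0.5 and 0.5. It resists with about 1 N at the hole, stays where left, and has no stop within a turn. The holes of collar and disc line up at one unknown angle from 1.2 to 2.9; the disc's hole is hidden, so only feel can tell.
- collar_hole (a point): Centre of the mouth of the hole in the collar's top face (50 mm above the table), 29 mm from the turning axis. Round, vertical, right through the 24 mm thick collar, 13.5 mm diameter, its mouth ringed in black (the brass boss beside it is the centre of the collar). Moves with the collar.
- disc (a joint): How far the fixed-angle index disc under the collar is pressed down (m), 0 at rest. Flat top 22 mm above the table, 12 mm thick, spring 4 N per mm: beyond 5 mm (20 N) is pressed too hard. One vertical 14 mm through hole, 29 mm from the axis, hidden by the collar. Elsewhere the pin's nose rides on the disc, its handle about 12 mm above the collar.
- pin_grip (a point): Centre of the square orange handle of the loose index pin (0.12 kg): 20 x 20 mm, 45 mm tall, sides along this x and y, z up; its flat underside is 22.5 mm below. Under it a steel shaft, 12 mm diameter, 40 mm long, the last 3 mm tapering to an 8 mm flat nose. Starts upright in the holder, handle resting on its top. Fully home in the jig, this point is 72.5 mm above the table.
- holder_hole (a point): Centre of the mouth of the hole in the top of the fixed blue holder block, 60 x 60 x 50 mm high; hole 13.5 mm diameter, right through.
- alcohol: Loose white bottle with blue cap, 48 mm diameter, 110 mm tall; origin at the centre of its underside. Leave alone.
- glue: Loose amber jar with black cap, 44 mm diameter, 50 mm tall; origin at the centre of its underside. Leave alone.
- driver: Loose small screwdriver lying flat, 130 mm long, along its x. Leave alone.
Not all that is in view belongs to the job. Of the things that look like the part that bears pin_grip, the middle-sized one is meant.

How it is judged:
By the outcome, as a careful person would: the job done as asked, in the order asked, and still so for the second after the job is handed in, with the robot touching nothing.
It also fails if it takes over 72 s, if anything falls off the work surface, if the arm or the gripper's body presses on something with over 40 N, if the wrist force passes 120 N, or if a joint passes its speed limit or range.

## Working session

There is one attempt and no reset: what is moved stays moved. The work goes in short steps, Python scripts to look and compute and a shell command to move; the robot and the scene stay as the last step left them, time stands still between calls to the robot, and variables do not carry over. Pictures are saved under pics/ and viewed, and the job is handed in when it is done.

```bash
mkdir -p pics
python3 - <<'E'
from station import monitor, optics
import cv2, numpy as np
print(monitor.get_obs())
for n in ("side","top"):
    im=optics.camera(n); cv2.imwrite(f"pics/{n}0.png",im[:,:,::-1])
    c=optics.calibration(n); print(n,c)
E
```

```text
{'time_s': 0.0, 'joints': array([-1.26788857,  0.4694491 , -0.04857981,  1.53373516,  0.02408253,
        1.14098493, -0.08231975]), 'dq': array([-3.32397151e-05, -1.30446576e-03,  6.35567144e-04,  9.32708583e-04,
        1.96671124e-03,  6.03263452e-04, -7.90831703e-04]), 'joint_efforts': array([-5.04922682e-04, -5.10316300e+01, -4.69968247e-02, -2.37717211e+01,
        1.06099388e-02,  7.50966661e-03, -1.92614743e-05]), 'position': array([219.66117903, 637.54801856, 195.03881733]), 'ee_rot': array([ 1.65147736e-01,  9.86268338e-01, -9.87005505e-04, -1.32208880e-04]), 'ft_force': array([ 1.39003949, -0.03855031, -0.95782485]), 'moment': array([-0.01901111,  0.03408335,  0.00873959]), 'width': 85.91016475832822}
side {'camera_matrix': array([[448.83295176,   0.        , 315.29575706],
       [  0.        , 448.83295176, 205.13912786],
       [  0.        ,   0.        ,   1.        ]]), 'rvec': array([ 2.29621592, -0.36222234,  0.16033808]), 'tvec': array([-580.51365202,  184.06819606,  715.66260229])}
top {'camera_matrix': array([[412.63661176,   0.        , 323.12063279],
       [  0.        , 412.63661176, 198.37094805],
       [  0.        ,   0.        ,   1.        ]]), 'rvec': array([ 2.1799004 , -2.03484313,  0.22255982]), 'tvec': array([-31.38950285, 616.68361939, 763.20048901])}
```

View pics/side0.png

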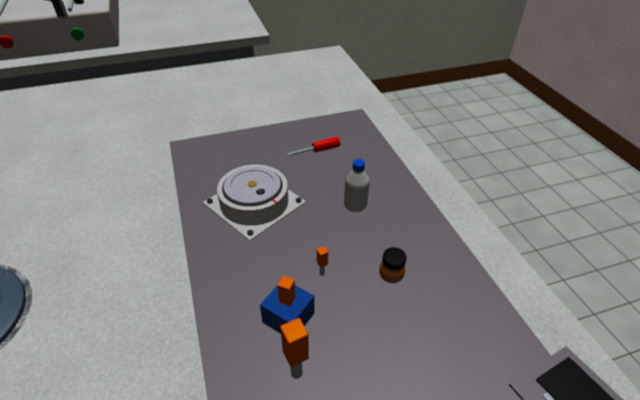

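View pics/top0.png

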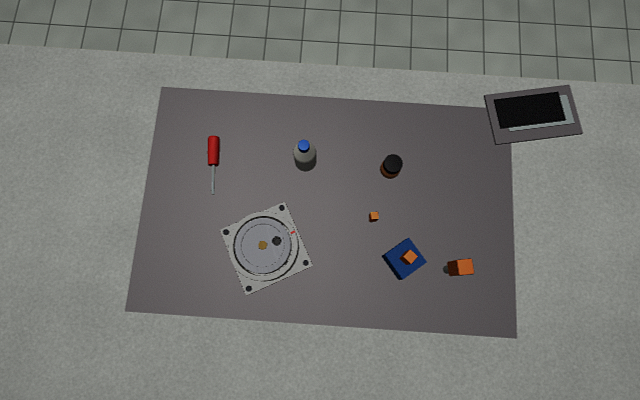

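Candidates for the pin: small one (side 322,256 / top 374,216), one in the blue holder (286,290 / 410,257), large one (295,342 / 461,267). The middle-sized one is in the blue holder, which matches the description. I'll check it with close crops.

```bash
cat > h.py <<'E'
import numpy as np, cv2
from station import monitor, optics
def proj(n,P):
    c=optics.calibration(n); return cv2.projectPoints(np.array(P,float).reshape(-1,3),c['rvec'],c['tvec'],c['camera_matrix'],None)[0].reshape(-1,2)
def back(n,uv,z):
    c=optics.calibration(n);R=cv2.Rodrigues(c['rvec'])[0];C=-R.T@c['tvec'].ravel()
    d=R.T@np.linalg.inv(c['camera_matrix'])@np.array([uv[0],uv[1],1.]); return C+d*(z-C[2])/d[2]
def tri(us,ut):
    A=[];b=[]
    for n,uv in(("side",us),("top",ut)):
        c=optics.calibration(n);R=cv2.Rodrigues(c['rvec'])[0];K=c['camera_matrix'];P=K@np.c_[R,c['tvec'].ravel()]
        for i in(0,1):
            r=uv[i]*P[2]-P[i];A.append(r[:3]);b.append(-r[3])
    return np.linalg.lstsq(np.array(A),np.array(b),rcond=None)[0]
def crop(n,im,x0,y0,w,h,s,f):
    cv2.imwrite(f,cv2.resize(im[y0:y0+h,x0:x0+w,::-1],None,fx=s,fy=s,interpolation=cv2.INTER_CUBIC))
E
python3 - <<'E'
from h import *
s=cv2.imread("pics/side0.png")[:,:,::-1];t=cv2.imread("pics/top0.png")[:,:,::-1]
A=cv2.resize(s[240:380,240:340],None,fx=4,fy=4,interpolation=3);B=cv2.resize(t[200:300,370:480],None,fx=3.6,fy=3.6,interpolation=3)
o=np.zeros((560,800,3),np.uint8);o[:560,:400]=A;o[:360,404:800]=B;cv2.imwrite("pics/c1.png",o[:,:,::-1])
A=cv2.resize(s[155:245,200:310],None,fx=3.6,fy=3.6,interpolation=3);B=cv2.resize(t[195:300,210:320],None,fx=3.6,fy=3.6,interpolation=3)
o=np.zeros((400,800,3),np.uint8);o[:324,:396]=A;o[:378,400:796]=B;cv2.imwrite("pics/c2.png",o[:,:,::-1])
print(tri((322,250),(374,216)),tri((286,283),(410,257)),tri((292,330),(463,266)))
print(tri((258,191),(276,241)),tri((252,184),(262,245)))
E
```

```text
[590.43698355 -92.94101633  63.50205754] [ 511.59329113 -160.81300263   91.51978568] [ 497.56930112 -252.66665471  114.90195922]
[526.30981376  99.29854867  51.08241702] [518.53590009 126.75385718  48.28941712]
```

View pics/c1.png

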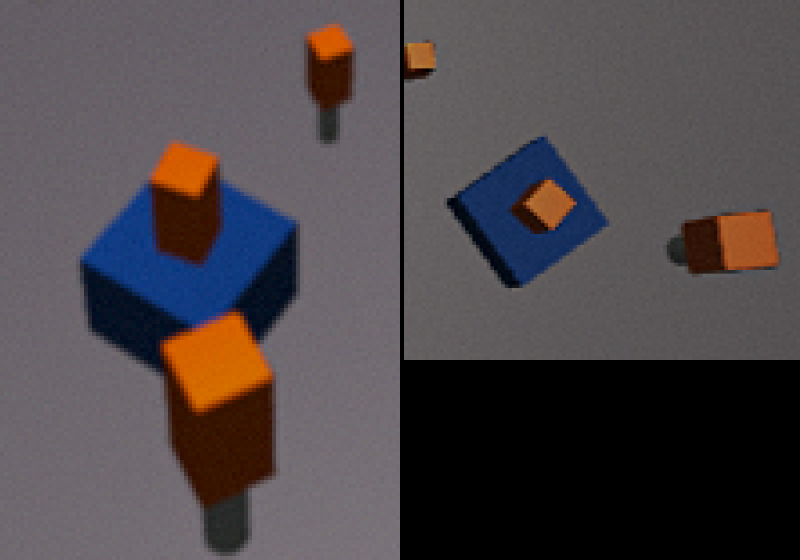

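View pics/c2.png

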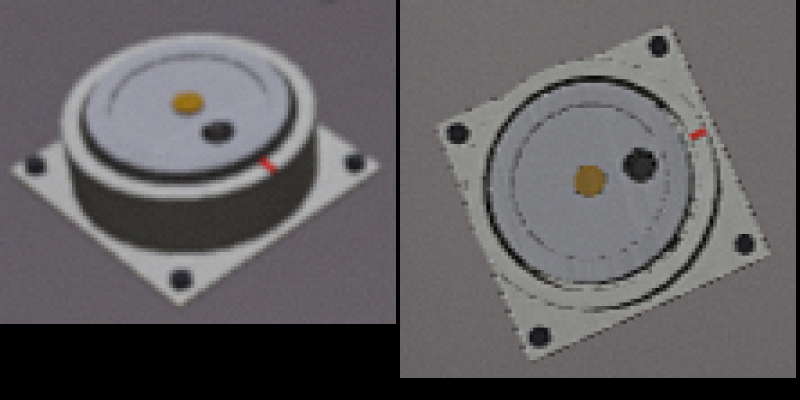

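```bash
cat > fit.py <<'E'
from h import *
from scipy.optimize import least_squares
S=lambda p:((p[0]+.5)/4-.5+240,(p[1]+.5)/4-.5+240)
T=lambda p:((p[0]-404+.5)/3.6-.5+370,(p[1]+.5)/3.6-.5+200)
ps=np.array([S(p) for p in [(178,143),(219,157),(203,194),(152,182)]])
pt=np.array([T(p) for p in [(549,180),(575,205),(549,230),(523,206)]])
def sq(x,y,a,h,z):
    k=np.array([[1,1],[-1,1],[-1,-1],[1,-1]])*h; R=np.array([[np.cos(a),-np.sin(a)],[np.sin(a),np.cos(a)]])
    return np.c_[k@R.T+[x,y],np.full(4,z)]
def match(q,p):
    return (q[np.argmin(((p[:,None]-q[None])**2).sum(2),1)]-p).ravel()
for cams in ("st","s","t"):
    f=lambda v:np.r_[match(proj("side",sq(v[0],v[1],v[2],10,95)),ps) if "s" in cams else [],match(proj("top",sq(v[0],v[1],v[2],10,95)),pt) if "t" in cams else []]
    best=min((least_squares(f,[511,-160,a0]) for a0 in np.linspace(0,1.5,6)),key=lambda r:r.cost)
    print("pin",cams,best.x[:2],np.degrees(best.x[2])%90,np.abs(best.fun).max())
S2=lambda p:((p[0]+.5)/3.6-.5+200,(p[1]+.5)/3.6-.5+155)
T2=lambda p:((p[0]-400+.5)/3.6-.5+210,(p[1]+.5)/3.6-.5+195)
for nm,s,t,z in [("hole",(217,132),(640,165),50),("boss",(188,103),(590,181),53),("red",(268,166),(699,134),46)]:
    print(nm,back("side",S2(s),z)[:2],back("top",T2(t),z)[:2],tri(S2(s),T2(t)))
for nm,t in [("hc",(545,137)),("hc",(608,222)),("hc",(515,288)),("hc",(449,202))]: pass
for nm,s in [("base bolts",(181,279)),("",(35,165)),("",(354,162))]: print(nm,back("side",S2(s),4))
for t in [(658,46),(744,243),(540,336),(458,133)]: print(back("top",T2(t),4))
E
python3 fit.py
```

```text
pin st [ 512.5532015  -160.81900489] 50.06198433901192 1.7108631337866314
pin s [ 513.69878199 -161.61946891] 51.41861255660227 1.2055129635008939
pin t [ 510.53973436 -159.73568982] 48.19480542952752 0.708104041102672
hole [529.23210144  98.48978257] [528.2230707   98.88065061] [528.82149346  98.89682285  49.62557831]
boss [518.97673928 123.50838649] [517.193187   125.28407676] [518.37324478 125.4968544   51.30565398]
red [549.56816563  67.96727048] [548.26954673  67.91035672] [548.95731497  67.85782284  46.07316612]
base bolts [492.9840267   41.48270544   4.        ]
 [432.49122052 155.04937363   4.        ]
 [605.92379184 101.82941316   4.        ]
[604.58477366 100.01638251   4.        ]
[491.93949693  39.76525773   4.        ]
[431.31688193 152.31305124   4.        ]
[544.40496001 212.9116834    4.        ]
```

Crops: the holder pin is the middle-sized one, its top centred near side (286,283) / top (410,257). The hole is at about (528.5, 98.7), the boss axis at about (518, 125.5), and the hole-to-axis distance is about 28.5 mm, which fits. The pin handle is at (512, -161) with a yaw of 50°. Moving off.

```bash
python3 -m crank '[{"hand":0.6,"delta_pos":[22,-28,0],"turn":[0,0,-3]},{"hand":0.6,"delta_pos":[22,-28,0],"turn":[0,0,-3]},{"hand":0.6,"delta_pos":[22,-28,0],"turn":[0,0,-3]},{"hand":0.6,"delta_pos":[22,-28,0],"turn":[0,0,-3]},{"hand":0.6,"delta_pos":[22,-28,0],"turn":[0,0,-3]},{"hand":0.6,"delta_pos":[22,-28,0],"turn":[0,0,-3]},{"hand":0.6,"delta_pos":[22,-28,0],"turn":[0,0,-3]},{"hand":0.6,"delta_pos":[22,-28,0],"turn":[0,0,0]}]' 40
python3 -m crank '[{"hand":0.6,"delta_pos":[22,-32,0],"turn":[0,0,0]},{"hand":0.6,"delta_pos":[22,-33,0],"turn":[0,0,0]},{"hand":0.6,"delta_pos":[22,-33,0],"turn":[0,0,0]},{"hand":0.6,"delta_pos":[22,-33,0],"turn":[0,0,0]},{"hand":0.6,"delta_pos":[10,-38,0],"turn":[0,0,0]},{"hand":0.6,"delta_pos":[10,-38,0],"turn":[0,0,0]},{"hand":0.6,"delta_pos":[8,-38,0],"turn":[0,0,0]},{"hand":0.6,"delta_pos":[0,-38,0],"turn":[0,0,0]}]'
```

```text
time_s: 0.77
position: [396.4, 412.5, 195.8]
ee_rot: [0.343, 0.939, -0.0, -0.0]
ft_force: [0.1, 0.8, 0.1]
width: 51.4
time_s: 1.43
position: [512.8, 129.0, 195.9]
ee_rot: [0.343, 0.94, -0.0, 0.0]
ft_force: [1.5, -0.3, 0.1]
width: 51.3
```

```bash
python3 -m crank '[{"hand":0.6,"delta_pos":[0,-38,0],"turn":[0,0,0]},{"hand":0.6,"delta_pos":[0,-38,0],"turn":[0,0,0]},{"hand":0.6,"delta_pos":[0,-38,0],"turn":[0,0,0]},{"hand":0.6,"delta_pos":[0,-38,0],"turn":[0,0,0]},{"hand":0.6,"delta_pos":[0,-38,0],"turn":[0,0,0]},{"hand":0.6,"delta_pos":[0,-38,0],"turn":[0,0,0]},{"hand":0.6,"delta_pos":[0,-38,0],"turn":[0,0,0]},{"hand":0.6,"delta_pos":[0,-20,-10],"turn":[0,0,0]}]'
python3 -m crank '[{"hand":0.6,"delta_pos":[0,0,0],"turn":[0,0,0]},{"hand":0.6,"delta_pos":[0,0,0],"turn":[0,0,0]}]'
```

```text
time_s: 2.1
position: [512.0, -160.5, 187.7]
ee_rot: [0.345, 0.939, -0.001, 0.002]
ft_force: [1.3, -0.9, 0.3]
width: 51.4
time_s: 2.27
position: [510.9, -155.7, 185.4]
ee_rot: [0.344, 0.939, -0.0, -0.001]
ft_force: [0.5, 0.3, 0.1]
width: 51.2
```

Run:
```python
from h import *
s=optics.camera("side");t=optics.camera("top")
o=np.zeros((560,800,3),np.uint8)
o[:560,:396]=cv2.resize(s[200:340,240:339],(396,560),interpolation=3);o[:396,400:796]=cv2.resize(t[190:300,360:470],(396,396),interpolation=3);cv2.imwrite("pics/a1.png",o[:,:,::-1])
p=monitor.get_obs()['position'];print(p,monitor.get_obs()['ft_force'],proj("side",p),proj("top",p))
```

```text
[ 511.91557111 -153.3014681   185.89527436] [0.21379496 1.76897566 0.44873591] [[280.84709993 235.3293494 ]] [[417.58225886 251.58418869]]
```

View pics/a1.png

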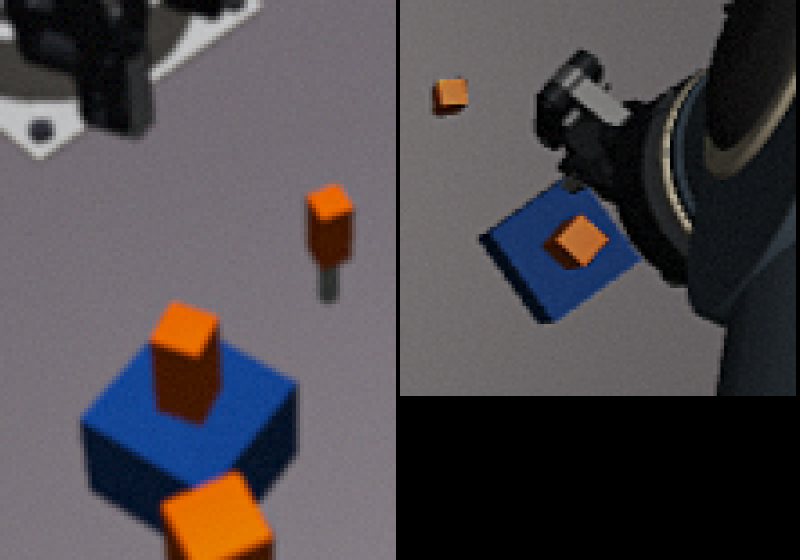

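Run:
```python
from h import *
for i in range(3): print(monitor.get_obs()['time_s'],monitor.get_obs()['position'])
s=optics.camera("side");print(monitor.get_obs()['position']);t=optics.camera("top");print(monitor.get_obs()['position'])
p=monitor.get_obs()['position']
for n,im in(("side",s),("top",t)):
    b=im[:,:,::-1].copy(); q=proj(n,p)[0]; cv2.drawMarker(b,(int(q[0]),int(q[1])),(0,255,0),0,12); cv2.imwrite(f"pics/{n}2.png",b)
```

```text
2.3667 [ 511.91557111 -153.3014681   185.89527436]
2.3667 [ 511.91557111 -153.3014681   185.89527436]
2.3667 [ 511.91557111 -153.3014681   185.89527436]
[ 512.15013402 -152.96379195  186.05331953]
[ 512.24667384 -152.95992682  186.19890702]
```

View pics/side2.png

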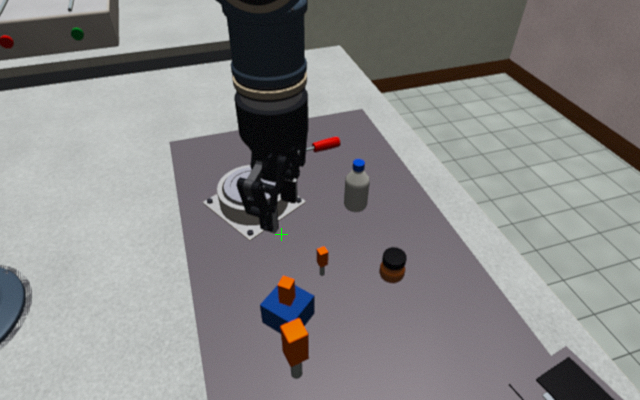

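View pics/top2.png

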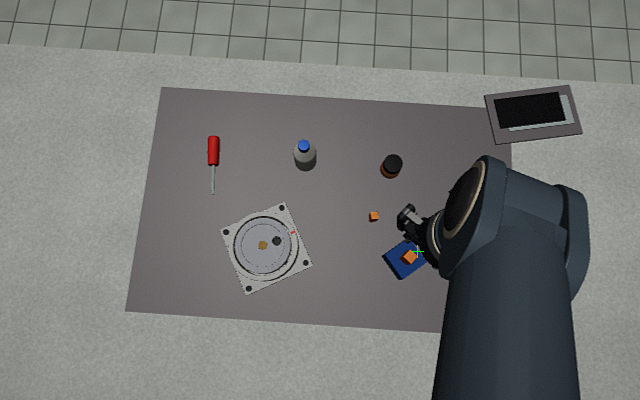

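```bash
python3 - <<'E'
from h import *
p=monitor.get_obs()['position'];d=np.array([.643,.766,0])
for k in(-32,0,32): print(k,proj("side",p+d*k+[0,0,8])[0],proj("top",p+d*k+[0,0,8])[0])
print(tri((270,228),(409,240)),tri((293,200),(405,210)))
E
python3 - <<'E'
import cv2,numpy as np
s=cv2.imread("pics/side2.png");t=cv2.imread("pics/top2.png")
o=np.zeros((560,800,3),np.uint8);o[:480,:400]=cv2.resize(s[140:260,220:320],(400,480),interpolation=3);o[:400,400:]=cv2.resize(t[190:280,370:460],(400,400),interpolation=3);cv2.imwrite("pics/a2.png",o)
E
```

```text
-32 [269.96113355 247.59198382] [433.26517296 264.57561595]
0 [280.70672165 230.77854395] [418.53402129 250.94252756]
32 [290.6923055  215.15426987] [403.9989249  237.49088043]
[ 514.25457671 -136.79780972  188.35799097] [ 554.77679281 -122.39848849  217.98632102]
```

View pics/a2.png

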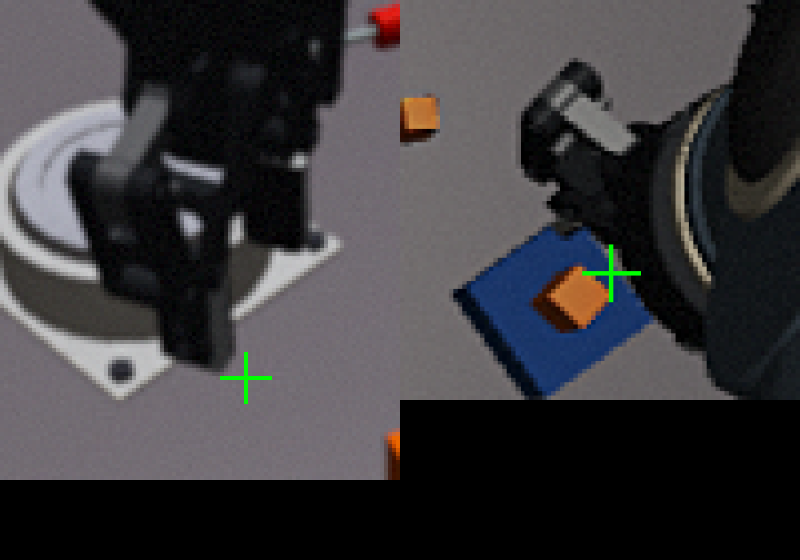

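Run:
```python
from h import *
p=monitor.get_obs()['position'];print(p)
for a,b in [((294,201),(407,241)),((294,201),(405,237)),((296,201),(411,242))]:
  x=tri(a,b);print(x,x-p,proj("side",x),proj("top",x))
for n in("side","top"):
  c=optics.calibration(n);R=cv2.Rodrigues(c['rvec'])[0];print(n,-R.T@c['tvec'].ravel())
```

```text
[ 512.24667384 -152.95992682  186.19890702]
[ 531.62523219 -129.61230709  219.76723743] [19.37855835 23.34761973 33.56833041] [[289.37715949 202.1248568 ]] [[407.86042852 236.39993743]]
[ 535.12794408 -126.32905105  216.72975709] [22.88127023 26.63087577 30.53085007] [[291.32441924 201.67952496]] [[405.48197108 234.31848861]]
[ 531.485507   -135.36004908  224.39591411] [19.23883316 17.59987774 38.19700709] [[290.31658173 202.3620456 ]] [[412.08211137 236.38467605]]
side [ 427.982976   -558.49613033  622.86660366]
top [442.9485197    3.51115631 876.09545965]
```

```bash
python3 -m crank '[{"hand":0.6,"delta_pos":[0,-3,-20],"turn":[0,0,0]},{"hand":0.6,"delta_pos":[0,-3,-20],"turn":[0,0,0]},{"hand":0.6,"delta_pos":[0,0,-20],"turn":[0,0,0]},{"hand":0.6,"delta_pos":[0,0,0],"turn":[0,0,0]},{"hand":0.6,"delta_pos":[0,0,0],"turn":[0,0,0]},{"hand":0.6,"delta_pos":[0,0,0],"turn":[0,0,0]}]'
cat > look.py <<'E'
import sys
from h import *
# look.py name sx sy tx ty [w]
nm,sx,sy,tx,ty=sys.argv[1],*map(int,sys.argv[2:6]); w=int(sys.argv[6]) if len(sys.argv)>6 else 100
s=optics.camera("side");t=optics.camera("top");o=monitor.get_obs();p=o['position'];print(o['time_s'],p,o['ft_force'],o['width'])
P=[]
for n,im in(("side",s),("top",t)):
    b=im[:,:,::-1]; cv2.imwrite(f"pics/full_{nm}_{n}.png",b)
    x,y=(sx,sy) if n=="side" else (tx,ty)
    b=cv2.copyMakeBorder(b,200,200,200,200,cv2.BORDER_CONSTANT)[y+200-w//2:y+200+w//2,x+200-w//2:x+200+w//2]
    b=cv2.resize(b,(400,400),interpolation=3); q=(proj(n,p)[0]-[x-w//2,y-w//2]+.5)*400/w; cv2.drawMarker(b,(int(q[0]),int(q[1])),(0,255,0),0,10); P.append(b)
cv2.imwrite(f"pics/{nm}.png",np.hstack(P))
E
python3 look.py b1 285 260 410 240
```

```text
time_s: 2.97
position: [512.8, -160.2, 127.2]
ee_rot: [0.341, 0.94, 0.0, 0.001]
ft_force: [0.1, -1.3, 0.4]
width: 51.3
3.0667 [ 513.03784806 -160.63306792  127.60149801] [ 0.12917337 -0.35144162  0.46936332] 51.49684531601902
```

View pics/b1.png

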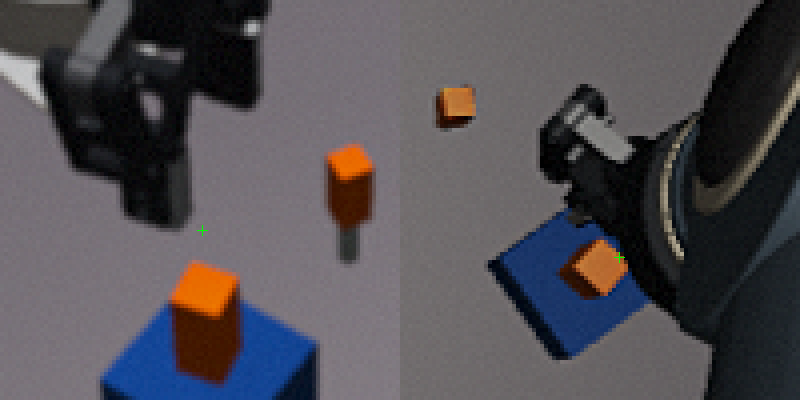

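```bash
python3 -m crank '[{"hand":0.0,"delta_pos":[0,0,0],"turn":[0,0,0]},{"hand":0.0,"delta_pos":[0,0,0],"turn":[0,0,0]},{"hand":0.0,"delta_pos":[0,0,0],"turn":[0,0,0]},{"hand":0.0,"delta_pos":[0,0,0],"turn":[0,0,0]},{"hand":0.0,"delta_pos":[0,0,0],"turn":[0,0,0]},{"hand":0.0,"delta_pos":[0,0,0],"turn":[0,0,0]}]'
python3 look.py b2 285 260 410 240
```

```text
time_s: 3.57
position: [511.8, -160.8, 126.2]
ee_rot: [0.342, 0.94, 0.0, 0.0]
ft_force: [-0.2, 0.1, 0.2]
width: 0.2
3.6667 [ 511.79713322 -160.79370201  126.1076779 ] [-0.43549727  0.58264515 -0.49934701] -0.14517134993855182
```

View pics/b2.png

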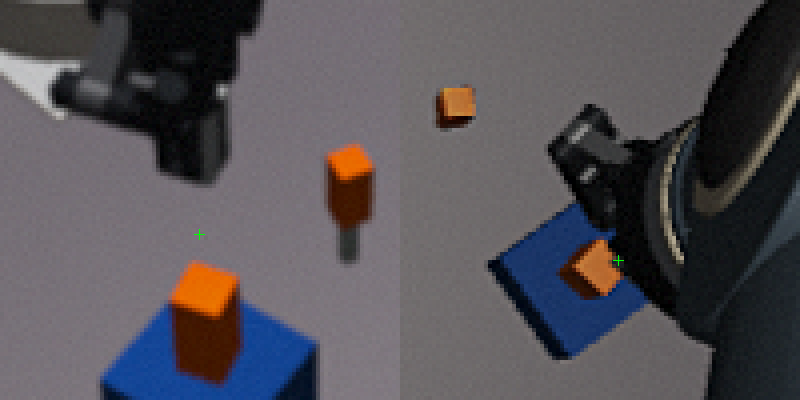

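```bash
python3 - <<'E'
from h import *
p=monitor.get_obs()['position'];print(p)
for a,b in [((283.75,255.5),(413,246.5)),((285,256),(414,248)),((283.75,255),(415,250))]:
  x=tri(a,b);print(x,x-p,proj("side",x),proj("top",x))
E
python3 - <<'E'
import cv2,numpy as np
t=cv2.imread("pics/full_b2_top.png");s=cv2.imread("pics/full_b2_side.png")
cv2.imwrite("pics/b2z.png",np.clip(np.hstack([cv2.resize(s[200:300,240:340],(600,600),interpolation=3)[:, :400],cv2.resize(t[210:260,385:435],(400,400),interpolation=3)[:400] if 0 else cv2.resize(t[205:280,385:435],(400,600),interpolation=3)]).astype(float)*1.8,0,255).astype(np.uint8))
E
```

```text
[ 511.79713322 -160.79370201  126.1076779 ]
[ 518.69403578 -153.71443106  144.84871672] [ 6.89690256  7.07927095 18.74103883] [[287.0971937  254.60736498]] [[412.57131514 249.71836418]]
[ 518.22700358 -155.63847189  145.35450632] [ 6.42987036  5.15523013 19.24682843] [[287.12430071 255.44633242]] [[413.71664224 250.0328059 ]]
[ 515.45024738 -156.72036037  149.31090078] [ 3.65311416  4.07334165 23.20322289] [[285.27963086 254.60786625]] [[414.79389482 251.4610311 ]]
```

View pics/b2z.png

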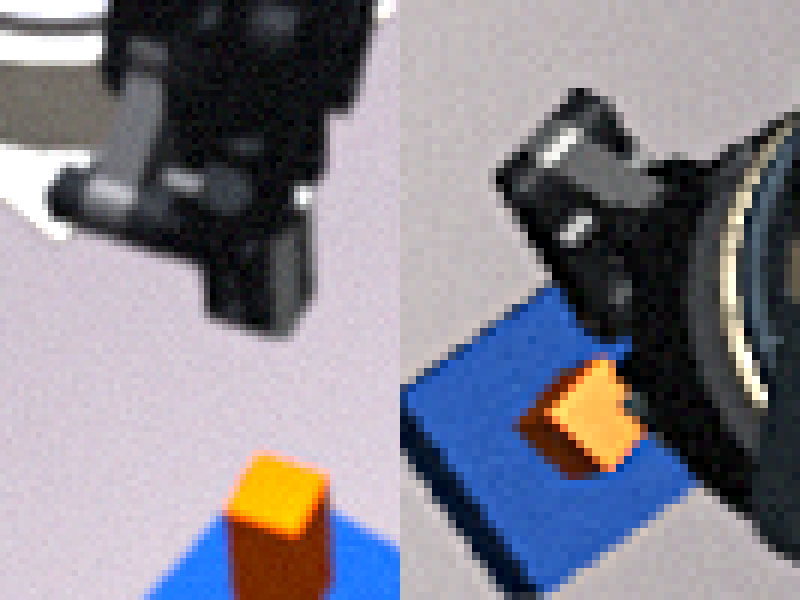

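```bash
python3 -m crank '[{"hand":0.6,"delta_pos":[0,0,0],"turn":[0,0,0]},{"hand":0.6,"delta_pos":[0,0,0],"turn":[0,0,0]},{"hand":0.6,"delta_pos":[0,0,-8],"turn":[0,0,0]},{"hand":0.6,"delta_pos":[0,0,-18],"turn":[0,0,0]},{"hand":0.6,"delta_pos":[0,0,-18],"turn":[0,0,0]},{"hand":0.6,"delta_pos":[0,0,-16],"turn":[0,0,0]},{"hand":0.6,"delta_pos":[0,0,0],"turn":[0,0,0]}]'
python3 look.py b3 285 280 410 250
```

```text
time_s: 4.25
position: [509.2, -159.9, 62.8]
ee_rot: [0.342, 0.94, -0.001, -0.003]
ft_force: [-1.3, -0.4, -0.5]
width: 51.4
4.35 [ 511.41475634 -160.79652378   65.61047043] [-0.05309048  0.70329636  0.04540733] 51.12648741877084
```

View pics/b3.png

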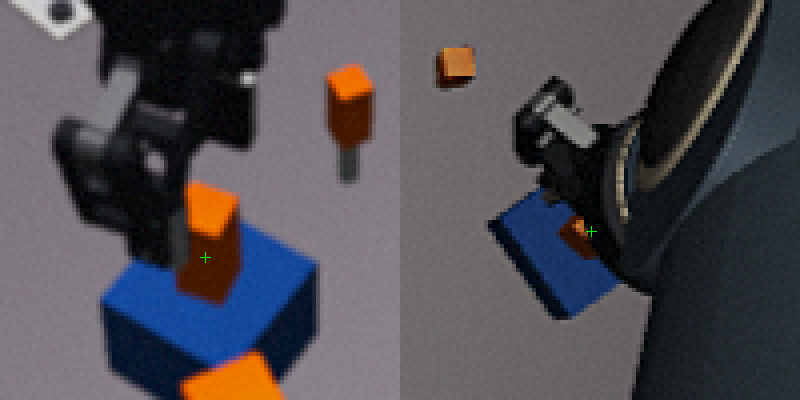

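```bash
python3 - <<'E'
from h import *
p=monitor.get_obs()['position'];d=np.array([.643,.766,0])
for z in(65,75,85,95):
  q=p.copy();q[2]=z
  print(z,[(proj("side",q+k*d)[0]-[235,230]).round(1)*4 for k in(-30,-10,10,30)])
E
python3 - <<'E'
import cv2,numpy as np
s=cv2.imread("pics/full_b3_side.png")
cv2.imwrite("pics/b3z.png",np.clip(cv2.resize(s[235:315,245:325],(800,800),interpolation=3)[:600].astype(float)*1.8,0,255).astype(np.uint8))
E
```

```text
65 [array([168.8, 319.2]), array([192. , 276.8]), array([214.4, 236. ]), array([236. , 196.8])]
75 [array([167.2, 303.2]), array([190.8, 260.8]), array([213.6, 220. ]), array([235.2, 180.8])]
85 [array([165.6, 286.8]), array([189.6, 244.4]), array([212.4, 203.6]), array([234.4, 164.4])]
95 [array([164. , 270.4]), array([188.4, 227.6]), array([211.2, 186.8]), array([233.6, 147.6])]
```

View pics/b3z.png

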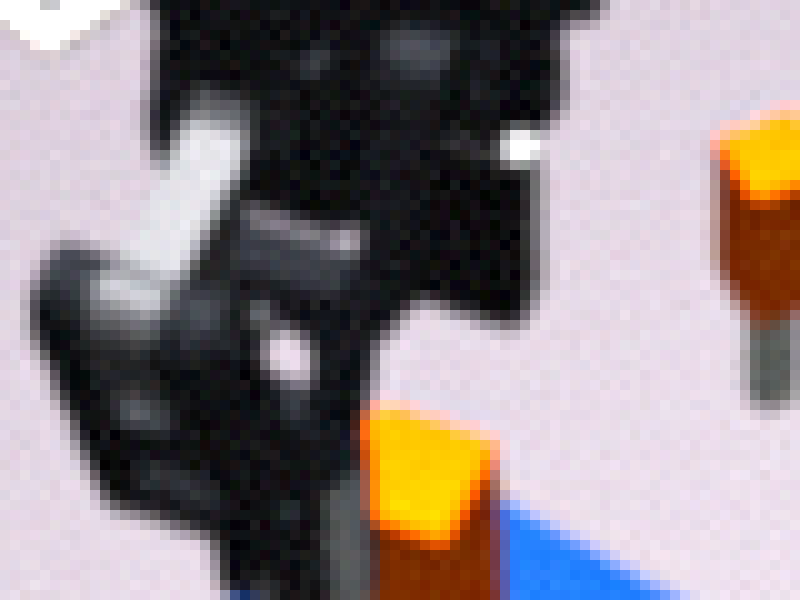

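```bash
python3 -m crank '[{"hand":0.6,"delta_pos":[0,0,-5],"turn":[0,0,0]},{"hand":0.5,"delta_pos":[0,0,-4],"turn":[0,0,0]},{"hand":0.3,"delta_pos":[0,0,0],"turn":[0,0,0]},{"hand":0.0,"delta_pos":[0,0,0],"turn":[0,0,0]},{"hand":0.0,"delta_pos":[0,0,0],"turn":[0,0,0]},{"hand":0.0,"delta_pos":[0,0,0],"turn":[0,0,0]},{"hand":0.0,"delta_pos":[0,0,0],"turn":[0,0,0]},{"hand":0.0,"delta_pos":[0,0,0],"turn":[0,0,0]}]' 40
python3 look.py b4 285 280 410 250
```

```text
time_s: 5.02
position: [512.1, -160.8, 57.5]
ee_rot: [0.342, 0.94, 0.0, 0.0]
ft_force: [0.4, -0.1, 2.0]
width: 17.9
5.1167 [ 512.09868568 -160.82585975   57.50073964] [-1.12880651  0.88004202  3.83424296] 18.148381206287254
```

View pics/b4.png

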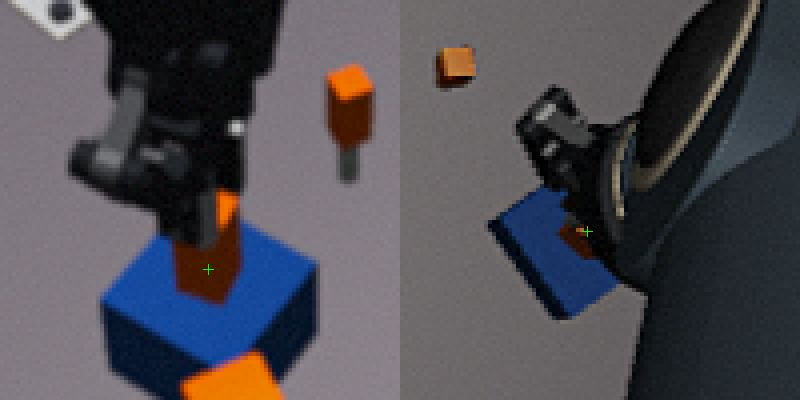

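```bash
python3 -m crank '[{"hand":0.45,"delta_pos":[0,0,0],"turn":[0,0,0]},{"hand":0.45,"delta_pos":[0,0,-2],"turn":[0,0,0]},{"hand":0.45,"delta_pos":[0,0,-4],"turn":[0,0,0]},{"hand":0.45,"delta_pos":[0,0,-2],"turn":[0,0,0]},{"hand":0.45,"delta_pos":[0,0,0],"turn":[0,0,0]}]' 40
python3 look.py b5 285 280 410 250
```

```text
time_s: 5.53
position: [511.2, -160.6, 48.3]
ee_rot: [0.342, 0.94, -0.0, -0.001]
ft_force: [-0.3, -0.3, -0.6]
width: 38.5
5.6333 [ 511.62528218 -160.76825344   48.79563477] [-0.29124606  0.28472311 -0.39860051] 38.529156017933474
```

View pics/b5.png

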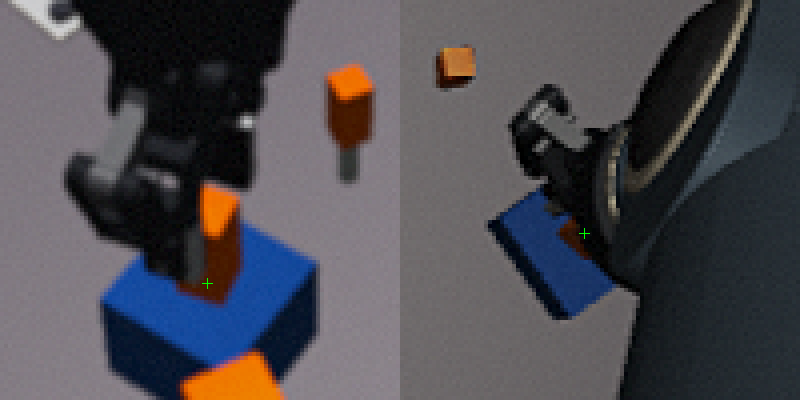

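```bash
python3 -m crank '[{"hand":0.3,"delta_pos":[0,0,0],"turn":[0,0,0]},{"hand":0.2,"delta_pos":[0,0,0],"turn":[0,0,0]},{"hand":0.0,"delta_pos":[0,0,0],"turn":[0,0,0]},{"hand":0.0,"delta_pos":[0,0,0],"turn":[0,0,0]},{"hand":0.0,"delta_pos":[0,0,0],"turn":[0,0,0]},{"hand":0.0,"delta_pos":[0,0,0],"turn":[0,0,0]}]' 40
python3 look.py b6 285 280 410 250
```

```text
time_s: 6.13
position: [512.1, -160.8, 49.3]
ee_rot: [0.342, 0.94, 0.0, 0.0]
ft_force: [0.3, 0.2, 2.0]
width: 19.0
6.2333 [ 512.1192797  -160.8843377    49.33368697] [0.18429719 0.22220897 2.9761448 ] 18.784382220296447
```

View pics/b6.png

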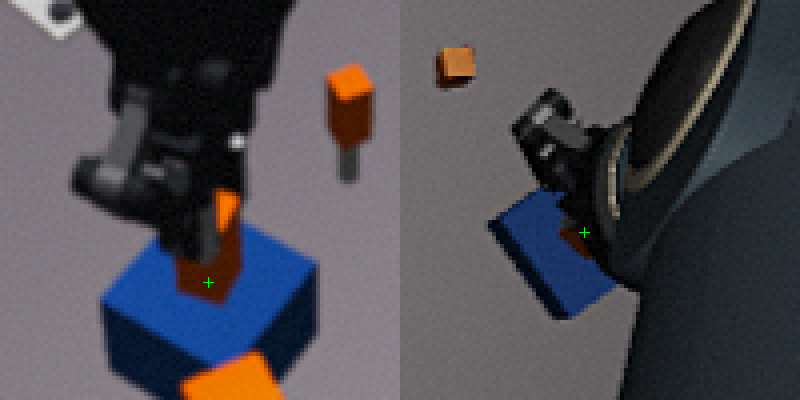

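```bash
python3 -m crank '[{"hand":0.0,"delta_pos":[0,0,6],"turn":[0,0,0]},{"hand":0.0,"delta_pos":[0,0,14],"turn":[0,0,0]},{"hand":0.0,"delta_pos":[0,0,18],"turn":[0,0,0]},{"hand":0.0,"delta_pos":[0,0,18],"turn":[0,0,0]},{"hand":0.0,"delta_pos":[0,0,10],"turn":[0,0,0]},{"hand":0.0,"delta_pos":[0,0,4],"turn":[0,0,0]},{"hand":0.0,"delta_pos":[0,0,0],"turn":[0,0,0]}]'
python3 look.py b7 285 270 410 240
```

```text
time_s: 6.82
position: [512.1, -160.8, 119.8]
ee_rot: [0.342, 0.94, 0.0, 0.001]
ft_force: [0.1, 0.7, -1.6]
width: 19.0
6.9167 [ 511.15787406 -160.46083051  118.40064551] [-0.29507129 -0.08043011 -1.78391392] 18.573456303185772
```

View pics/b7.png

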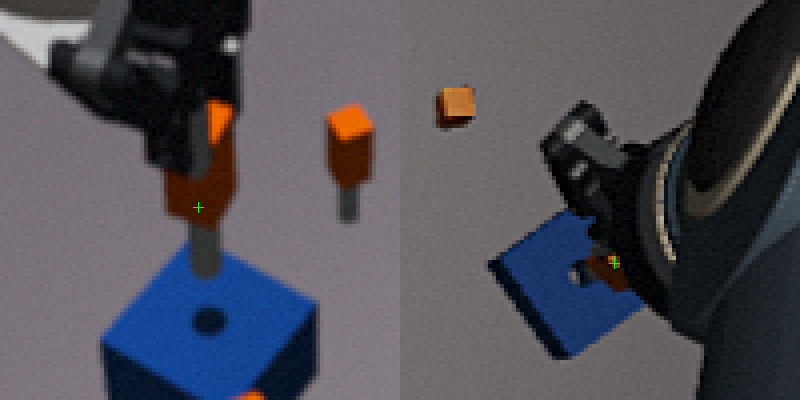

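Run:
```python
from h import *
im=cv2.imread("pics/full_b7_side.png")
b=im[285:315,270:305].astype(int)
m=(b[:,:,0]<70)&(b.sum(2)<150)
# hole: dark inside blue top
yy,xx=np.nonzero(m)
lab=cv2.connectedComponentsWithStats(m.astype(np.uint8))
print([(lab[2][i].tolist(),(lab[3][i]+[270,285]).round(2)) for i in range(1,lab[0])])
hs=back("side",(287.0,300.0),50);print("holder side",hs)
im=cv2.imread("pics/side0.png");b=im[182:202,248:270]
g=b.sum(2);print(g)
```

```text
[([14, 0, 5, 3, 11], array([285.91, 286.18])), ([14, 12, 7, 6, 33], array([286.97, 299.82])), ([30, 24, 5, 6, 17], array([302.76, 312.29])), ([0, 27, 5, 3, 9], array([271.44, 313.44]))]
holder side [ 512.4319116  -161.29821405   50.        ]
[[366 303 282 275 277 289 289 318 400 461 471 471 463 463 465 470 467 466
  476 466 468 476]
 [321 273 271 289 286 296 282 282 355 460 479 468 467 474 468 461 466 469
  479 486 476 486]
 [315 276 277 286 289 280 269 279 352 448 471 470 467 464 465 479 472 476
  477 473 471 477]
 [349 266 251 248 247 251 256 303 386 459 477 469 471 478 482 478 481 481
  473 475 472 474]
 [394 327 290 280 260 294 330 381 450 481 477 471 488 487 483 491 480 471
  470 468 473 473]
 [462 442 395 385 374 402 448 465 485 484 475 476 476 477 473 466 480 472
  479 472 476 473]
 [477 472 473 456 456 468 479 481 478 469 437 394 370 374 373 395 444 471
  478 474 479 470]
 [468 469 468 466 469 480 482 471 421 375 318 218 207 183 183 222 348 450
  481 479 466 473]
 [465 469 469 476 475 480 488 443 306 192 180 163 177 153 109 128 255 412
  471 472 481 476]
 [468 469 475 481 477
[... 302 characters left out ...]
8 246 240 268 326 376 462 483
  471 466 461 469]
 [479 469 472 474 472 475 478 477 476 465 445 401 391 410 461 474 475 472
  471 459 464 468]
 [470 476 472 477 474 478 474 482 480 479 479 472 474 470 480 472 466 462
  468 472 460 450]
 [472 475 480 480 482 484 476 482 469 472 473 475 470 469 467 463 464 456
  459 454 417 366]
 [476 469 475 474 472 478 469 463 476 469 463 472 464 467 458 458 463 454
  414 361 288 207]
 [469 472 470 469 480 469 467 468 466 466 470 457 462 461 447 421 409 367
  281 204 148 117]
 [474 474 473 469 471 465 474 467 468 456 454 436 422 398 369 303 266 195
  142 114 118 141]
 [468 466 469 472 455 443 427 421 395 386 366 330 294 261 210 159 140 118
  113 139 191 276]]
```

Run:
```python
from h import *
def cen(f,x0,y0,x1,y1,hi,lo):
    g=cv2.imread(f)[y0:y1,x0:x1].sum(2).astype(float);w=np.clip((hi-g)/(hi-lo),0,1)
    Y,X=np.mgrid[y0:y1,x0:x1];return np.array([(w*X).sum(),(w*Y).sum()])/w.sum()
a=cen("pics/side0.png",255,188,266,196,440,120);b=cen("pics/top0.png",270,235,283,247,430,120)
print(a,b,"hole",back("side",a,50)[:2],back("top",b,50)[:2])
c=cen("pics/full_b7_side.png",281,295,294,305,170,90);print(c,"holder side",back("side",c,50)[:2])
im=cv2.imread("pics/side0.png").astype(int)
def boss(f,x0,y0,x1,y1):
    q=cv2.imread(f)[y0:y1,x0:x1].astype(float);w=np.clip((q[:,:,2]-q[:,:,0]-20)/80,0,1)
    Y,X=np.mgrid[y0:y1,x0:x1];return np.array([(w*X).sum(),(w*Y).sum()])/w.sum()
a=boss("pics/side0.png",245,178,260,190);b=boss("pics/top0.png",254,238,270,253)
print(a,b,"boss",back("side",a,53)[:2],back("top",b,53)[:2])
```

```text
[260.11240159 191.34234936] [276.17550987 240.38692601] hole [529.56915557  98.26723429] [528.37547808  99.15606153]
[286.88322065 299.88844499] holder side [ 512.31612121 -161.04635434]
[251.70267301 183.02087148] [262.17948718 244.59335963] boss [518.8268176  124.29213732] [517.80070144 125.81846377]
```

```bash
python3 -m crank '[{"hand":0.0,"delta_pos":[2,20,0],"turn":[0,0,0]},{"hand":0.0,"delta_pos":[2,38,0],"turn":[0,0,0]},{"hand":0.0,"delta_pos":[2,38,0],"turn":[0,0,0]},{"hand":0.0,"delta_pos":[2,38,0],"turn":[0,0,0]},{"hand":0.0,"delta_pos":[2,38,0],"turn":[0,0,0]},{"hand":0.0,"delta_pos":[2,38,0],"turn":[0,0,0]},{"hand":0.0,"delta_pos":[2,30,0],"turn":[0,0,0]},{"hand":0.0,"delta_pos":[3,19.4,0],"turn":[0,0,0]}]'
python3 -m crank '[{"hand":0.0,"delta_pos":[0,0,0],"turn":[0,0,0]},{"hand":0.0,"delta_pos":[0,0,0],"turn":[0,0,0]},{"hand":0.0,"delta_pos":[0,0,0],"turn":[0,0,0]},{"hand":0.0,"delta_pos":[0,0,0],"turn":[0,0,0]}]'
python3 look.py d1 255 180 270 240 80
```

```text
time_s: 7.58
position: [527.3, 103.0, 117.7]
ee_rot: [0.34, 0.941, -0.0, -0.001]
ft_force: [0.2, 0.3, -1.3]
width: 18.9
time_s: 7.92
position: [528.4, 96.8, 118.6]
ee_rot: [0.343, 0.939, -0.001, -0.0]
ft_force: [-0.1, -0.7, -2.3]
width: 18.7
8.0167 [528.6862682   96.99661366 118.92700323] [ 0.30779364  0.16493081 -1.54426117] 18.695908464463837
```

View pics/d1.png

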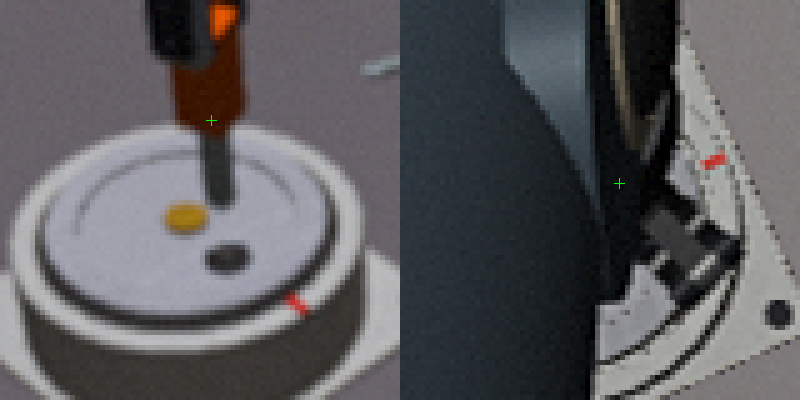

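```bash
python3 -m crank '[{"hand":0.0,"delta_pos":[0.3,1,-10],"turn":[0,0,0]},{"hand":0.0,"delta_pos":[0,0,-10],"turn":[0,0,0]},{"hand":0.0,"delta_pos":[0,0,-4],"turn":[0,0,0]},{"hand":0.0,"delta_pos":[0,0,0],"turn":[0,0,0]},{"hand":0.0,"delta_pos":[0,0,0],"turn":[0,0,0]},{"hand":0.0,"delta_pos":[0,0,0],"turn":[0,0,0]}]'
python3 look.py d2 255 180 270 240 80
```

```text
time_s: 8.52
position: [529.3, 99.6, 95.1]
ee_rot: [0.342, 0.94, 0.0, 0.0]
ft_force: [-0.1, -0.1, -1.7]
width: 18.7
8.6167 [529.48044438  99.69564092  95.46032152] [ 0.20468279  0.2471729  -1.40804052] 18.400391197431475
```

View pics/d2.png

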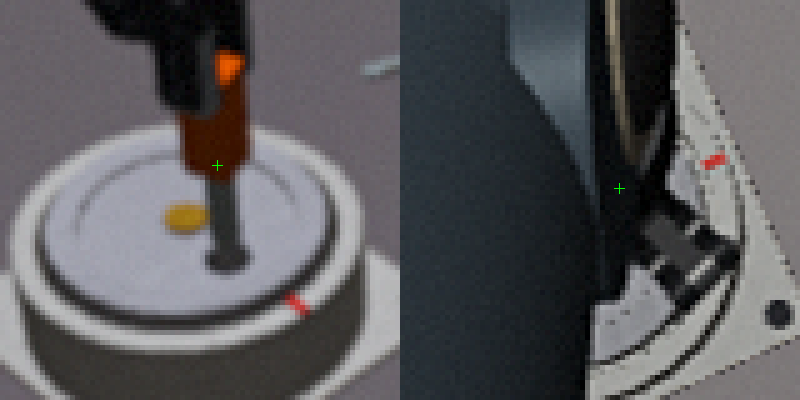

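Run:
```python
from h import *
im=cv2.imread("pics/full_d2_side.png");im0=cv2.imread("pics/side0.png")
f=lambda i:np.clip(cv2.resize(i[165:205,240:280],(400,400),interpolation=3).astype(float)*2.2,0,255)
a=f(im)
for P in([529.5,99.7,56.2],[529.1,98.5,50]):
    q=(proj("side",P)[0]-[240,165]+.5)*10;print(q);cv2.circle(a,(int(q[0]),int(q[1])),4,(0,255,0),1)
cv2.imwrite("pics/d2z.png",np.hstack([a,f(im0)]).astype(np.uint8))
```

```text
[201.49203109 239.66611328]
[203.48795496 268.15997664]
```

View pics/d2z.png

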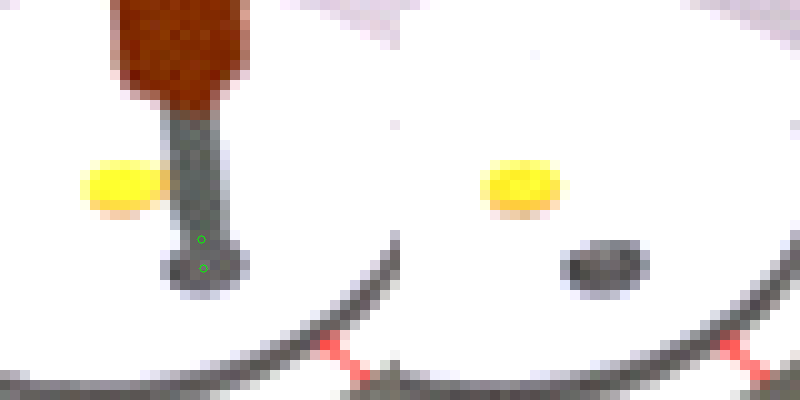

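```bash
python3 -m crank '[{"hand":0.0,"delta_pos":[-0.3,-1.0,0],"turn":[0,0,0]},{"hand":0.0,"delta_pos":[0,0,-3],"turn":[0,0,0]},{"hand":0.0,"delta_pos":[0,0,-3],"turn":[0,0,0]},{"hand":0.0,"delta_pos":[0,0,-3],"turn":[0,0,0]},{"hand":0.0,"delta_pos":[0,0,-2],"turn":[0,0,0]},{"hand":0.0,"delta_pos":[0,0,0],"turn":[0,0,0]}]'
```

```text
time_s: 9.12
position: [528.3, 98.5, 83.5]
ee_rot: [0.342, 0.94, -0.0, -0.001]
ft_force: [-0.8, -0.2, -1.2]
width: 18.7
```

```bash
python3 -m crank '[{"hand":0.0,"delta_pos":[0,0,-4],"turn":[0,0,0]},{"hand":0.0,"delta_pos":[0,0,-4],"turn":[0,0,0]},{"hand":0.0,"delta_pos":[0,0,-4],"turn":[0,0,0]},{"hand":0.0,"delta_pos":[0,0,-4],"turn":[0,0,0]},{"hand":0.0,"delta_pos":[0,0,-2],"turn":[0,0,0]},{"hand":0.0,"delta_pos":[0,0,-2],"turn":[0,0,0]},{"hand":0.0,"delta_pos":[0,0,0],"turn":[0,0,0]}]'
python3 look.py e1 255 180 270 240 80
```

```text
time_s: 9.7
position: [528.5, 98.6, 63.7]
ee_rot: [0.342, 0.94, -0.0, -0.0]
ft_force: [-0.8, -0.0, -1.3]
width: 19.0
9.8 [528.89550625  98.62265619  64.12317004] [ 0.2603089   0.49127133 -1.82746079] 18.790213366543018
```

View pics/e1.png

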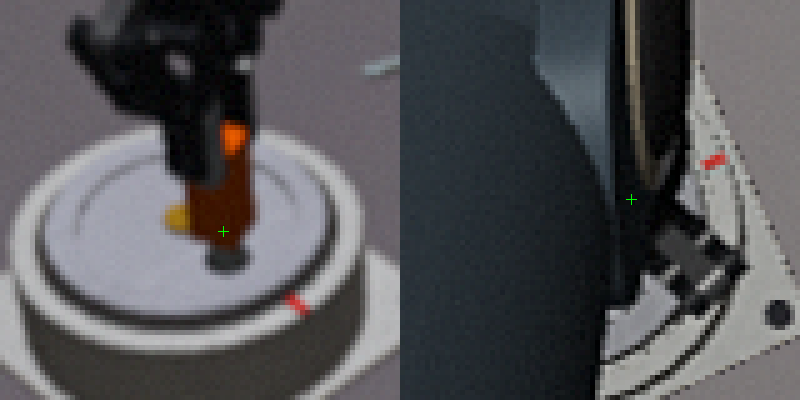

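```bash
python3 -m crank '[{"hand":0.0,"delta_pos":[0,0,-1],"turn":[0,0,0]},{"hand":0.0,"delta_pos":[0,0,-1],"turn":[0,0,0]},{"hand":0.0,"delta_pos":[0,0,-1],"turn":[0,0,0]},{"hand":0.0,"delta_pos":[0,0,0],"turn":[0,0,0]}]'
python3 -m crank '[{"hand":0.0,"delta_pos":[0,0,-1],"turn":[0,0,0]},{"hand":0.0,"delta_pos":[0,0,0],"turn":[0,0,0]},{"hand":0.0,"delta_pos":[0,0,0],"turn":[0,0,0]}]'
```

```text
time_s: 10.13
position: [528.9, 98.7, 61.1]
ee_rot: [0.342, 0.94, 0.0, 0.0]
ft_force: [-0.1, 0.0, -0.8]
width: 18.8
time_s: 10.38
position: [529.1, 98.6, 60.4]
ee_rot: [0.342, 0.94, 0.0, 0.0]
ft_force: [-0.2, -0.8, 1.3]
width: 18.6
```

Run:
```python
import numpy as np
f=np.radians(np.arange(-68,5,6));p=29*np.c_[np.cos(f),np.sin(f)];print(np.diff(p,axis=0).round(1).tolist())
print([518.2,125.5]+p[[0,6,12]])
```

```text
[[2.8, 1.3], [2.6, 1.6], [2.4, 1.8], [2.2, 2.1], [2.0, 2.3], [1.7, 2.5], [1.5, 2.7], [1.2, 2.8], [0.9, 2.9], [0.6, 3.0], [0.3, 3.0], [-0.1, 3.0]]
[[529.06359121  98.61166822]
 [542.79339479 110.13234134]
 [547.12935746 127.52293774]]
```

```bash
python3 -m crank '[{"hand":0.0,"delta_pos":[2.8,1.3,0],"turn":[0,0,0]},{"hand":0.0,"delta_pos":[2.6,1.6,0],"turn":[0,0,0]},{"hand":0.0,"delta_pos":[2.4,1.8,0],"turn":[0,0,0]},{"hand":0.0,"delta_pos":[2.2,2.1,0],"turn":[0,0,0]},{"hand":0.0,"delta_pos":[2.0,2.3,0],"turn":[0,0,0]},{"hand":0.0,"delta_pos":[1.7,2.5,0],"turn":[0,0,0]},{"hand":0.0,"delta_pos":[0,0,0],"turn":[0,0,0]},{"hand":0.0,"delta_pos":[0,0,0],"turn":[0,0,0]}]'
python3 -c "
from station import monitor;o=monitor.get_obs();print(o['position'],o['ft_force'],o['moment'])"
```

```text
time_s: 11.05
position: [543.4, 110.9, 60.2]
ee_rot: [0.342, 0.94, 0.001, 0.001]
ft_force: [-1.0, -1.8, 2.0]
width: 18.6
[543.36222875 110.89193862  60.24658874] [-0.96273197 -1.75939477  2.03706293] [-0.32640259  0.32352479 -0.03417892]
```

```bash
python3 -m crank '[{"hand":0.0,"delta_pos":[1.5,2.7,0],"turn":[0,0,0]},{"hand":0.0,"delta_pos":[1.2,2.8,0],"turn":[0,0,0]},{"hand":0.0,"delta_pos":[0.9,2.9,0],"turn":[0,0,0]},{"hand":0.0,"delta_pos":[0.6,3.0,0],"turn":[0,0,0]},{"hand":0.0,"delta_pos":[0.1,1.2,0],"turn":[0,0,0]},{"hand":0.0,"delta_pos":[0,0,0],"turn":[0,0,0]},{"hand":0.0,"delta_pos":[0,0,0],"turn":[0,0,0]}]'
python3 look.py g1 255 180 270 240 80
python3 - <<'E'
import numpy as np
f=np.radians(np.arange(-6,110,2));p=29*np.c_[np.cos(f),np.sin(f)];print(np.diff(p,axis=0).round(2).tolist())
for a in range(-6,110,10): print(a,(np.array([518.2,125.5])+29*np.array([np.cos(np.radians(a)),np.sin(np.radians(a))])).round(1))
E
```

```text
time_s: 11.63
position: [547.3, 123.5, 60.3]
ee_rot: [0.342, 0.94, 0.001, 0.0]
ft_force: [-0.8, -2.6, 1.5]
width: 18.8
11.7333 [547.33843578 123.41626166  60.32295418] [ 0.73348746 -0.69194037  2.20731568] 18.930271903122808
[[0.09, 1.01], [0.05, 1.01], [0.02, 1.01], [-0.02, 1.01], [-0.05, 1.01], [-0.09, 1.01], [-0.12, 1.0], [-0.16, 1.0], [-0.19, 0.99], [-0.23, 0.99], [-0.26, 0.98], [-0.3, 0.97], [-0.33, 0.96], [-0.36, 0.95], [-0.4, 0.93], [-0.43, 0.92], [-0.46, 0.9], [-0.49, 0.89], [-0.52, 0.87], [-0.55, 0.85], [-0.58, 0.83], [-0.61, 0.81], [-0.64, 0.79], [-0.66, 0.76], [-0.69, 0.74], [-0.72, 0.72], [-0.74, 0.69], [-0.76, 0.66], [-0.79, 0.64], [-0.81, 0.61], [-0.83, 0.58], [-0.85, 0.55], [-0.87, 0.52], [-0.89, 0.49], [-0.9, 0.46], [-0.92, 0.43], [-0.93, 0.4], [-0.95, 0.36], [-0.96, 0.33], [-0.97, 0.3], [-0.98, 0.26], [-0.99, 0.23], [-0.99, 0.19], [-1.0, 0.16], [-1.0, 0.12], [-1.01, 0.09], [-1.01, 0.05], [-1.01, 0.02], [-1.01, -0.02], [-1.01, -0.05], [-1.01, -0.09], [-1.0, -0.12], [-1.0, -0.16], [-0.99, -0.19], [-0.99, -0.23], [-0.98, -0.26], [-0.97, -0.3]]
-6 [547.  122.5]
4 [547.1 127.5]
14 [546.3 132.5]
24 [544.7 137.3]
34 [542.2 141.7]
44 [539.1 145.6]
54 [535.2 149. ]
64 [530.9 151.6]
74 [526.2 153.4]
84 [521.2 154.3]
94 [516.2 154.4]
104 [511.2 153.6]
```

View pics/g1.png

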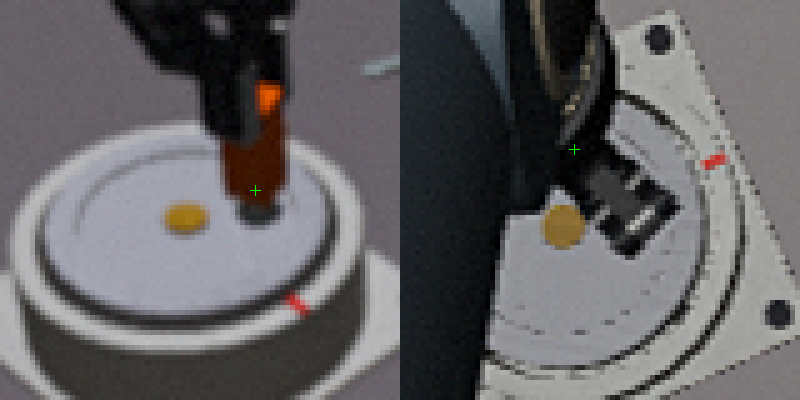

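```bash
python3 -m crank '[{"hand":0.0,"delta_pos":[0,0,-1.5],"turn":[0,0,0]},{"hand":0.0,"delta_pos":[0.02,1,0],"turn":[0,0,0]},{"hand":0.0,"delta_pos":[0,1,0],"turn":[0,0,0]},{"hand":0.0,"delta_pos":[-0.04,1,0],"turn":[0,0,0]},{"hand":0.0,"delta_pos":[-0.08,1,0],"turn":[0,0,0]},{"hand":0.0,"delta_pos":[-0.1,1,0],"turn":[0,0,0]}]'
python3 -m crank '[{"hand":0.0,"delta_pos":[-0.14,1,0],"turn":[0,0,0]},{"hand":0.0,"delta_pos":[-0.16,1,0],"turn":[0,0,0]},{"hand":0.0,"delta_pos":[-0.2,1,0],"turn":[0,0,0]},{"hand":0.0,"delta_pos":[-0.2,1,0],"turn":[0,0,0]}]'
```

```text
time_s: 12.23
position: [547.1, 125.9, 59.1]
ee_rot: [0.343, 0.94, -0.001, 0.001]
ft_force: [-1.1, -6.0, 6.6]
width: 18.8
time_s: 12.57
position: [546.8, 129.9, 59.2]
ee_rot: [0.343, 0.939, -0.001, 0.001]
ft_force: [-0.1, -6.2, 5.8]
width: 18.6
```

```bash
python3 -m crank '[{"hand":0.0,"delta_pos":[-0.23,1,0.4],"turn":[0,0,0]},{"hand":0.0,"delta_pos":[-0.26,1,0],"turn":[0,0,0]},{"hand":0.0,"delta_pos":[-0.3,1,0],"turn":[0,0,0]},{"hand":0.0,"delta_pos":[-0.33,0.96,0],"turn":[0,0,0]}]'
python3 -m crank '[{"hand":0.0,"delta_pos":[-0.36,0.95,0],"turn":[0,0,0]},{"hand":0.0,"delta_pos":[-0.4,0.93,0],"turn":[0,0,0]},{"hand":0.0,"delta_pos":[-0.43,0.92,0],"turn":[0,0,0]},{"hand":0.0,"delta_pos":[-0.46,0.9,0],"turn":[0,0,0]}]'
```

```text
time_s: 12.9
position: [545.5, 135.1, 59.4]
ee_rot: [0.342, 0.94, 0.0, 0.001]
ft_force: [0.9, -4.7, 6.1]
width: 18.9
time_s: 13.23
position: [544.1, 138.9, 59.4]
ee_rot: [0.342, 0.94, 0.0, 0.001]
ft_force: [0.6, -5.1, 5.9]
width: 18.7
```

```bash
python3 -m crank '[{"hand":0.0,"delta_pos":[-0.49,0.89,0],"turn":[0,0,0]},{"hand":0.0,"delta_pos":[-0.52,0.87,0],"turn":[0,0,0]},{"hand":0.0,"delta_pos":[-0.55,0.85,0],"turn":[0,0,0]},{"hand":0.0,"delta_pos":[-0.58,0.83,0],"turn":[0,0,0]}]'
python3 -m crank '[{"hand":0.0,"delta_pos":[-0.61,0.81,0],"turn":[0,0,0]},{"hand":0.0,"delta_pos":[-0.64,0.79,0],"turn":[0,0,0]},{"hand":0.0,"delta_pos":[-0.66,0.76,0],"turn":[0,0,0]},{"hand":0.0,"delta_pos":[-0.69,0.74,0],"turn":[0,0,0]}]'
```

```text
time_s: 13.57
position: [542.0, 142.6, 59.4]
ee_rot: [0.342, 0.94, 0.0, 0.001]
ft_force: [0.3, -4.7, 5.1]
width: 18.7
time_s: 13.9
position: [539.4, 145.8, 59.4]
ee_rot: [0.342, 0.94, 0.0, 0.001]
ft_force: [1.4, -4.5, 5.8]
width: 18.8
```

```bash
python3 -c "
from station import monitor;import numpy as np;o=monitor.get_obs();p=o['position']-[518.2,125.5,0];print(p,np.hypot(*p[:2]),np.degrees(np.arctan2(p[1],p[0])),o['ft_force'])"
```

```text
[21.17524985 20.33767261 59.39045348] 29.360043147923083 43.84413990963067 [ 1.36969605 -4.52060029  5.82301617]
```

```bash
python3 -m crank '[{"hand":0.0,"delta_pos":[-0.72,0.72,0],"turn":[0,0,0]},{"hand":0.0,"delta_pos":[-0.74,0.69,0],"turn":[0,0,0]},{"hand":0.0,"delta_pos":[-0.76,0.66,0],"turn":[0,0,0]},{"hand":0.0,"delta_pos":[-0.79,0.64,0],"turn":[0,0,0]}]'
python3 -m crank '[{"hand":0.0,"delta_pos":[-0.81,0.61,0],"turn":[0,0,0]},{"hand":0.0,"delta_pos":[-0.83,0.58,0],"turn":[0,0,0]},{"hand":0.0,"delta_pos":[-0.85,0.55,0],"turn":[0,0,0]}]'
```

```text
time_s: 14.23
position: [536.4, 148.8, 59.4]
ee_rot: [0.342, 0.94, 0.001, 0.001]
ft_force: [2.3, -4.8, 5.1]
width: 19.0
time_s: 14.48
position: [533.8, 150.7, 59.4]
ee_rot: [0.342, 0.94, 0.001, 0.001]
ft_force: [2.9, -4.3, 5.7]
width: 18.9
```

```bash
python3 -m crank '[{"hand":0.0,"delta_pos":[-0.87,0.52,0],"turn":[0,0,0]},{"hand":0.0,"delta_pos":[-0.89,0.49,0],"turn":[0,0,0]},{"hand":0.0,"delta_pos":[-0.9,0.46,0],"turn":[0,0,0]}]'
python3 -m crank '[{"hand":0.0,"delta_pos":[-0.92,0.43,0],"turn":[0,0,0]},{"hand":0.0,"delta_pos":[-0.93,0.4,0],"turn":[0,0,0]},{"hand":0.0,"delta_pos":[-0.95,0.36,0],"turn":[0,0,0]}]'
```

```text
time_s: 14.73
position: [531.2, 152.3, 59.4]
ee_rot: [0.342, 0.94, 0.001, 0.001]
ft_force: [3.6, -4.3, 5.3]
width: 18.8
time_s: 14.98
position: [528.4, 153.6, 59.4]
ee_rot: [0.342, 0.94, 0.001, 0.001]
ft_force: [3.3, -3.3, 4.9]
width: 18.7
```

```bash
python3 -m crank '[{"hand":0.0,"delta_pos":[-0.96,0.15,0],"turn":[0,0,0]},{"hand":0.0,"delta_pos":[-0.97,0.1,0],"turn":[0,0,0]},{"hand":0.0,"delta_pos":[-0.98,0.08,0],"turn":[0,0,0]}]'
python3 -m crank '[{"hand":0.0,"delta_pos":[-0.99,0.1,0],"turn":[0,0,0]},{"hand":0.0,"delta_pos":[-1,0.15,0],"turn":[0,0,0]},{"hand":0.0,"delta_pos":[-1,0.12,0],"turn":[0,0,0]}]'
```

```text
time_s: 15.23
position: [525.4, 154.3, 59.4]
ee_rot: [0.342, 0.94, 0.001, 0.001]
ft_force: [4.3, -2.8, 5.3]
width: 18.5
time_s: 15.48
position: [522.4, 154.8, 59.4]
ee_rot: [0.342, 0.94, 0.001, 0.001]
ft_force: [4.1, -1.8, 4.8]
width: 19.1
```

```bash
python3 -m crank '[{"hand":0.0,"delta_pos":[-1,0.1,0],"turn":[0,0,0]},{"hand":0.0,"delta_pos":[-1,0.05,0],"turn":[0,0,0]},{"hand":0.0,"delta_pos":[-1,0.02,0],"turn":[0,0,0]}]'
python3 -m crank '[{"hand":0.0,"delta_pos":[-1,0,0],"turn":[0,0,0]},{"hand":0.0,"delta_pos":[-1,-0.05,0],"turn":[0,0,0]},{"hand":0.0,"delta_pos":[-1,-0.08,0],"turn":[0,0,0]}]'
```

```text
time_s: 15.73
position: [519.2, 155.1, 59.4]
ee_rot: [0.342, 0.94, 0.001, 0.001]
ft_force: [4.3, -0.8, 5.1]
width: 19.0
time_s: 15.98
position: [516.1, 154.9, 59.3]
ee_rot: [0.342, 0.94, 0.001, 0.0]
ft_force: [5.4, -0.5, 5.2]
width: 18.7
```

```bash
python3 -m crank '[{"hand":0.0,"delta_pos":[-1,-0.1,0],"turn":[0,0,0]},{"hand":0.0,"delta_pos":[-1,-0.14,0],"turn":[0,0,0]}]'
python3 -m crank '[{"hand":0.0,"delta_pos":[-1,-0.18,0],"turn":[0,0,0]},{"hand":0.0,"delta_pos":[-1,-0.22,0],"turn":[0,0,0]}]'
python3 look.py g2 255 180 270 240 80
```

```text
time_s: 16.15
position: [513.6, 154.4, 59.1]
ee_rot: [0.342, 0.94, 0.001, 0.0]
ft_force: [3.8, 0.1, 3.5]
width: 18.9
time_s: 16.32
position: [509.4, 153.4, 57.9]
ee_rot: [0.342, 0.94, -0.001, -0.002]
ft_force: [3.3, 0.8, -1.1]
width: 18.6
16.4167 [509.67535595 153.27385634  58.00104642] [ 3.20657958  0.24028808 -1.07758286] 18.77338233474519
```

View pics/g2.png

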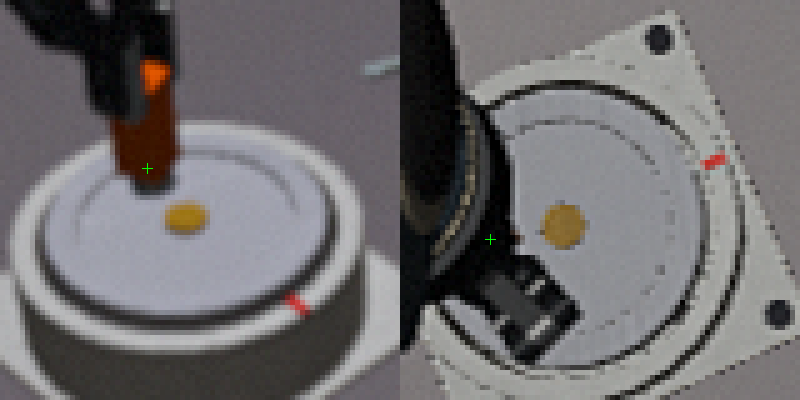

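The pin dropped: z went from 59.4 to 58.0 and the vertical contact force vanished at φ ≈ 107°. Now lowering gently.

```bash
python3 -m crank '[{"hand":0.0,"delta_pos":[0,0,-1],"turn":[0,0,0]},{"hand":0.0,"delta_pos":[0,0,-1],"turn":[0,0,0]},{"hand":0.0,"delta_pos":[0,0,0],"turn":[0,0,0]}]'
python3 -m crank '[{"hand":0.0,"delta_pos":[0,0,-1],"turn":[0,0,0]},{"hand":0.0,"delta_pos":[0,0,-1],"turn":[0,0,0]},{"hand":0.0,"delta_pos":[0,0,0],"turn":[0,0,0]}]'
```

```text
time_s: 16.67
position: [510.4, 153.1, 56.3]
ee_rot: [0.342, 0.94, -0.001, -0.001]
ft_force: [0.6, -0.3, -1.2]
width: 18.5
time_s: 16.92
position: [510.7, 153.0, 54.5]
ee_rot: [0.342, 0.94, -0.001, -0.001]
ft_force: [-0.0, 0.1, -1.5]
width: 18.7
```

```bash
python3 -m crank '[{"hand":0.0,"delta_pos":[0,0,-1.5],"turn":[0,0,0]},{"hand":0.0,"delta_pos":[0,0,-1.5],"turn":[0,0,0]},{"hand":0.0,"delta_pos":[0,0,0],"turn":[0,0,0]}]'
python3 -m crank '[{"hand":0.0,"delta_pos":[0,0,-1],"turn":[0,0,0]},{"hand":0.0,"delta_pos":[0,0,-1],"turn":[0,0,0]},{"hand":0.0,"delta_pos":[0,0,0],"turn":[0,0,0]},{"hand":0.0,"delta_pos":[0,0,0],"turn":[0,0,0]}]'
python3 look.py g3 255 180 270 240 80
```

```text
time_s: 17.17
position: [510.9, 153.0, 51.5]
ee_rot: [0.342, 0.94, -0.0, -0.001]
ft_force: [0.4, -0.4, -0.9]
width: 19.0
time_s: 17.5
position: [511.5, 153.2, 50.0]
ee_rot: [0.342, 0.94, -0.0, -0.0]
ft_force: [0.2, -0.9, -1.0]
width: 19.1
17.6 [511.52828429 153.22944354  50.0480168 ] [ 0.6587197  -0.01260313 -1.64678324] 18.92181815288162
```

View pics/g3.png

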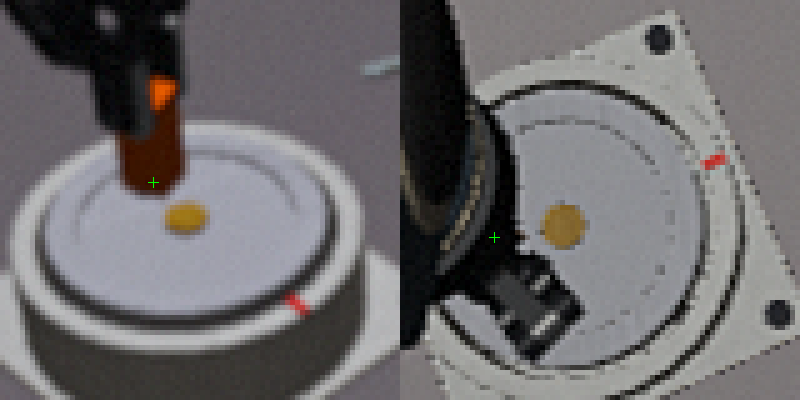

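```bash
python3 -m crank '[{"hand":0.0,"delta_pos":[0,0,-0.8],"turn":[0,0,0]},{"hand":0.0,"delta_pos":[0,0,-0.7],"turn":[0,0,0]},{"hand":0.0,"delta_pos":[0,0,0],"turn":[0,0,0]},{"hand":0.0,"delta_pos":[0,0,0],"turn":[0,0,0]}]'
python3 -c "
from station import monitor;o=monitor.get_obs();print(o['position'],o['ft_force'])"
```

```text
time_s: 17.93
position: [511.8, 153.4, 49.3]
ee_rot: [0.342, 0.94, 0.0, 0.0]
ft_force: [-2.2, -0.3, 6.4]
width: 18.9
[511.80031389 153.36730338  49.27064582] [-2.2121521  -0.26425084  6.38187436]
```

```bash
python3 -m crank '[{"hand":0.0,"delta_pos":[0.3,0,0.5],"turn":[0,0,0]},{"hand":0.3,"delta_pos":[0,0,0],"turn":[0,0,0]},{"hand":0.4,"delta_pos":[0,0,0],"turn":[0,0,0]},{"hand":0.45,"delta_pos":[0,0,0],"turn":[0,0,0]},{"hand":0.45,"delta_pos":[0,0,0],"turn":[0,0,0]},{"hand":0.45,"delta_pos":[0,0,0],"turn":[0,0,0]}]'
python3 look.py g4 255 180 270 240 80
```

```text
time_s: 18.43
position: [512.0, 153.2, 49.0]
ee_rot: [0.342, 0.94, 0.0, 0.0]
ft_force: [-0.8, 0.1, -0.4]
width: 38.6
18.5333 [511.91976817 153.22229875  48.98491663] [-0.4131816  -0.85972097 -0.48193842] 38.068473943976635
```

View pics/g4.png

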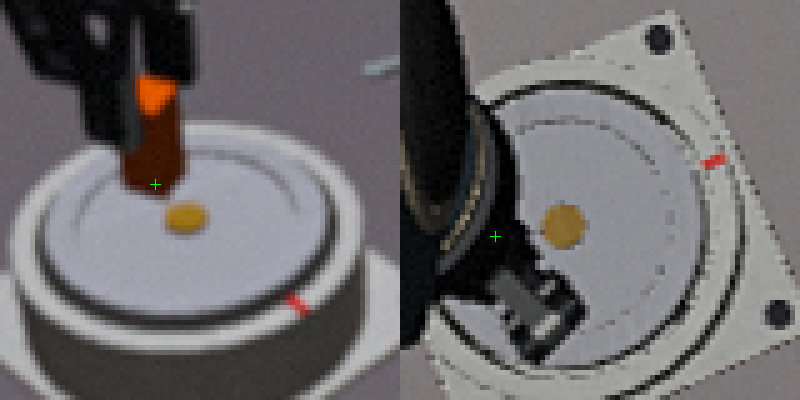

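Released, and the pin stands upright. Retreating up, then back toward the base to clear the view.

```bash
python3 -m crank '[{"hand":0.45,"delta_pos":[0,0,8],"turn":[0,0,0]},{"hand":0.45,"delta_pos":[0,0,18],"turn":[0,0,0]},{"hand":0.45,"delta_pos":[0,0,25],"turn":[0,0,0]},{"hand":0.45,"delta_pos":[0,0,30],"turn":[0,0,0]},{"hand":0.45,"delta_pos":[0,0,30],"turn":[0,0,0]},{"hand":0.45,"delta_pos":[0,0,20],"turn":[0,0,0]},{"hand":0.45,"delta_pos":[-8,25,0],"turn":[0,0,0]},{"hand":0.45,"delta_pos":[-10,35,0],"turn":[0,0,0]}]'
python3 -m crank '[{"hand":0.45,"delta_pos":[-10,38,0],"turn":[0,0,0]},{"hand":0.45,"delta_pos":[-10,38,0],"turn":[0,0,0]},{"hand":0.45,"delta_pos":[-10,38,0],"turn":[0,0,0]},{"hand":0.45,"delta_pos":[-10,38,0],"turn":[0,0,0]},{"hand":0.45,"delta_pos":[-10,30,0],"turn":[0,0,0]},{"hand":0.45,"delta_pos":[0,20,0],"turn":[0,0,0]},{"hand":0.45,"delta_pos":[0,0,0],"turn":[0,0,0]},{"hand":0.45,"delta_pos":[0,0,0],"turn":[0,0,0]}]'
python3 look.py f1 255 180 270 240 80
```

```text
time_s: 19.2
position: [496.2, 210.5, 182.9]
ee_rot: [0.346, 0.938, 0.001, 0.002]
ft_force: [1.1, 0.5, -0.5]
width: 38.5
time_s: 19.87
position: [443.3, 416.1, 180.2]
ee_rot: [0.341, 0.94, -0.0, 0.0]
ft_force: [1.2, -0.5, -0.1]
width: 38.8
19.9667 [444.53609131 413.66451473 180.23578239] [-0.27183328 -0.3239212   1.31177857] 38.154999621128674
```

View pics/f1.png

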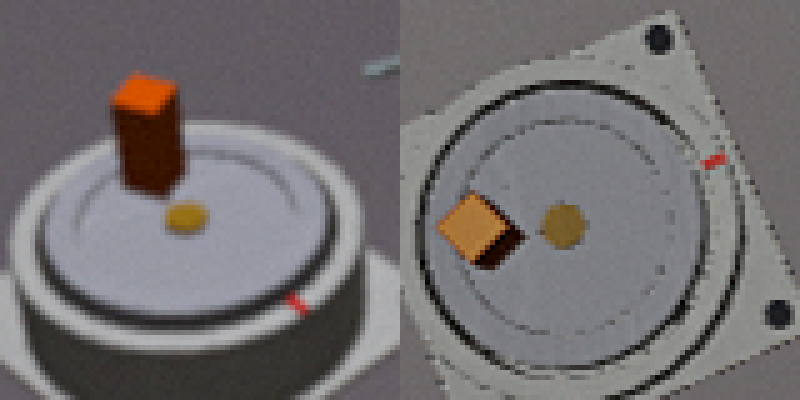

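View pics/full_f1_side.png

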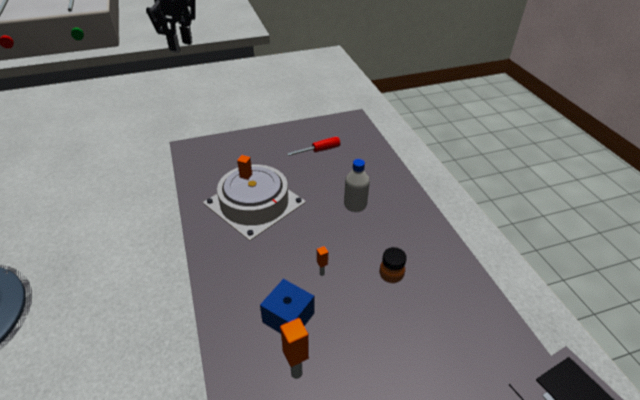

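Run:
```python
from h import *
from station import workorder
print(tri(((146.5)/5+214.5,92.5/5+139.5),((74.5)/5+229.5,229.5/5+199.5)))
print(workorder.sign_off())
```

```text
[511.87247566 152.82512054  95.09524669]
the job is handed in; nothing more can be done
None
```

The collar is locked: the pin is fully home in the jig, released and upright with its handle resting on the collar. I handed the job in at about 20 s.

- **Pin:** I took the middle-sized pin from the blue holder and put it down the collar hole. I wound the collar anticlockwise with about 6–8 N on the disc. The pin dropped at a collar angle of about 2.95 rad (measured at the start of the drop), at the top end of the stated range. It then went down freely until the handle met the collar.
- **Last checks:** The handle top measured 95.1 mm above the table, against 95 mm expected when home. In the last pictures the pin looks upright, and the bottle, jar, screwdriver and spare pins are where they started. The arm is clear of everything.
- **Disagreements:** In the images the fingertips appeared about 20–30 mm above the reported TCP. I set the grasp height from the pictures, and the grip held. The circle I followed was up to about 1 mm off the true axis, which the arm's give took up. The final seating press reached about 8 N.

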